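# Tare the portion scale for an empty tub in the cold room

## Robot

A 6-joint arm with a two-finger parallel gripper is mounted at the origin on the work surface. World frame = base frame: x ahead of the robot, y to its left, z up, the work surface at z = 0. Lengths are in m, angles in degrees, forces in N, time in s.
With the tool pointing down it reaches from about 0.275 to 0.775 m from the base axis. Payload 14.6 kg.
Tool frame: the origin (TCP) lies between the finger pads; the fingertips stand arm.finger_overhang ahead of it and the grasp point (between the pads) lies 3 mm ahead of it (arm.finger_overhang is the distance from the TCP to the fingertips, in m); z points along the fingers, y is the line along which they close (so a half turn about z gives the same grasp; the last joint's range is limited). The gripper opens to 85 mm and grips with 20 to 120 N. Pads are 22 mm wide; open, the fingers measure 114 mm over their backs; the gripper's body (76 mm by 85 mm) begins 54 mm behind the grasp point. The pads swing forward as they close: fully open they stand 13 mm farther back than shut.
Start: joints at [-78.111, 15.075, -2.767, 72.158, 0, 81.102], TCP at [0.186, -0.491, 0.253] pointing down, gripper open.
Joint ranges: [-151.79, 151.79], [-50.71, 97.33], [-67.44, 78.34], [-121.81, 120.89], [-77.56, 73.72], [-180, 180]. Speed limits (degrees/s): [108.29, 108.29, 147.25, 159.86, 180, 180].

## Interface

Orientations are given as [roll, pitch, yaw] about the fixed x, y, z axes, in that order (R = Rz(yaw) Ry(pitch) Rx(roll)).
In Python, from cell import arm gives the robot as it stands.
- The arm moves only by the shell command python3 -m inch 'ROWS' [FORCE]. ROWS is a JSON object of lists of equal length, an entry for each row: "xyz": the shift along the tool's x, y, z in cm, a list of three; "twist": the turn, a rotation vector about the tool's x, y, z in degrees, a list of three; "gripper": the finger opening in cm, from 0 to 8.54. In form: {"xyz": [[tx, ty, tz], ...], "twist": [[ax, ay, az], ...], "gripper": [gripper, ...]}. A call has 1 to 5 rows; each row is the pose to reach, as a shift and turn from the pose commanded when the call began, along the tool's axes at that moment; what a row does not reach only later rows make up. A row lasts 1/10 s, in which the tool goes at most 50 mm and 8.59 degrees, less where a joint would pass 70% of its speed; a pose out of reach is approached as far as the arm can. A call with a gripper value outside its range is refused whole. The fingers move at their own pace and stop on an object; FORCE is the grip in N (left out, the last holds). Time passes only in rows, so rows that repeat a pose let the fingers close. It gives the time, the measured TCP pose, the force, the opening and the grip force at its end, in the units of the state.
- arm.get_obs(): the state, without advancing time (a new reading comes with each control period).
- arm.get_image(name): name is "scene" or "top" or "wrist"; returns a dict with "frame" (400x640x3 uint8, red, green, blue), "z_map" (400x640 float32, m along the optical axis (not along the pixel's ray), 0 where there is no reading), "fx", "fy", "cx", "cy" (pixels), "R" (3x3) and "t" (3): a world point X has camera coordinates R X + t. Camera axes: x right, y down, z forward; pixel columns grow to the right and rows downward; lengths in m; the calibration is good to about 2 mm. A picture is of the moment at which its call begins.
- arm.hand_in(): hands the job in; it is judged then, once.
The state is a dict: "time_s": time; "joint_positions": joint angles; "qvel": joint speeds; "effort": joint torques, N m; "tcp_pos": TCP position; "ee_rot": TCP orientation; "wrist_force": force on the tool from outside, world axes, zero at the start; "torque": the same for the moment, N m; "opening": finger opening in m; "gripper_force": force on a finger pad.
Only numpy, scipy, OpenCV 4.12 (cv2) and the standard library are available. Lean on these libraries where they do the work, as an engineer would, in place of code of your own. Each camera call takes 0.05 s, during which the arm holds its last target. There are 200 camera calls.

## Task

The blue portion scale is about to be used with the yellow tub. First lift the amber jar off its steel plate and stand it upright in the grey tray, then stand the empty yellow tub in the middle of the plate, and last turn the black tare knob clockwise, a little at a time, until the middle of the dial's red zero mark lies under the tip of the pointer. Set things down gently rather than dropping them, and leave the two bottles, the tin and the pail as they are.

Things in the scene. Friction and masses are not known exactly. Their poses are not given: they have to be found in the camera images.
- scale: portion scale, fixed to the table: blue housing 150 (x) by 340 (y) mm, flat top 70 mm above the table. Origin at table height, 5 mm in +y from the housing's middle. In its frame: steel plate centred at y=+90 mm, round dial (radius 64 mm, clear flat window 80 mm above the table) centred at y=-45 mm, tare knob at y=-145 mm, all at x=0
- plate_top (a point): centre of the upper face of the square-cornered steel plate, 150 (x) by 140 (y) mm, 6 mm thick; 95 mm above the table when empty, it sinks up to 15 mm under load (about 33 mm per kg)
- pointer (a joint): angle of the thin black pointer on the dial, rad, growing clockwise seen from above; 0 with the plate empty (pointing along the scale's -x), about 1.1 to 1.8 with the empty tub on the plate. Driven by the plate only
- dial (a joint): angle of the white dial disc, rad, growing clockwise seen from above; at 0 its red zero mark lies along the scale's -x from the dial's centre. Geared to the knob: turns 0.75 rad for each rad of the knob, the same way. The mark is under the pointer when this equals pointer
- knob (a joint): angle of the tare knob, rad, growing clockwise seen from above; stiff enough to stay where it is left, turns from -3.5 to 5.5 rad
- knob_top (a point): centre of the top face of the tare knob: black ribbed upright cylinder, 48 mm diameter and 46 mm tall, top 121 mm above the table; it turns about the vertical and can be gripped at any yaw
- pointer_tip (a point): near the tip of the pointer, 52 mm from the dial's centre (the pointer reaches 53 mm)
- zero_mark (a point): middle of the red zero mark on the dial, 52 mm from the dial's centre; the mark is 20 mm long (radially) and 10 mm wide
- jar: closed upright amber glass jar with red lid, 62 mm diameter, 115 mm tall, about 0.38 kg, standing on the plate at the start; origin at the centre of its underside
- tub: empty open-topped yellow plastic tub, 120 (its x) by 60 (its y) by 75 mm tall, walls 4 mm, about 0.26 kg; origin at the centre of its underside
- tray_in (a point): centre of the inner floor (5 mm above the table) of the grey open tray, fixed to the table, 180 (its x) by 140 (its y) mm outside, 35 mm tall, walls 5 mm; axes as the tray
- red_bottle: bystander: upright red bottle, 66 mm diameter, 200 mm tall, behind the knob; origin at the centre of its underside
- white_bottle: bystander: upright white bottle with blue cap, 70 mm diameter, 210 mm tall, behind the plate; origin at the centre of its underside
- tin: bystander: green-labelled tin, 86 mm diameter, 110 mm tall; origin at the centre of its underside
- pail: bystander: small yellow pail with a blue lid, 100 mm diameter, 100 mm tall; origin at the centre of its underside
Things that resemble listed ones, but are neither listed nor needed, are in the scene too. Several things have the shape of the jar; the one meant has the colours described above.

How it is judged (in metres and radians):
On the way, in this order (a step that is already met when the one before it is completed fails the run):
1. the jar stands released in the tray (horizontal distance between jar and tray_in below 0.06 m and z of jar in the frame of tray_in below 0.012 m and angle between jar's own z axis and vertical below 0.12 rad and contact force between the fingers and jar below 0.1 N), for 0.2 s.
2. the tub stands released on the plate (horizontal distance between tub and plate_top below 0.04 m and z of tub in the frame of plate_top between -0.006 and 0.006 m and angle between tub's own z axis and vertical below 0.1 rad and contact force between the fingers and tub below 0.1 N and linear speed of tub below 0.03 m/s), for 0.2 s.
3. the red zero mark is under the pointer's tip, the knob let go (all of step 2 and horizontal distance between pointer_tip and zero_mark below 0.005 m and contact force between the fingers and anything else below 0.1 N), for 0.2 s.
At the end, for the whole second after the job is handed in: Jar upright (0.12 rad) and still on the tray floor, within 60 mm of its middle; tub upright (0.1 rad) and still on the plate, within 40 mm of its centre; middle of the red mark within 5 mm of the pointer tip seen from above; knob at rest, all let go (all of step 1 and all of step 3 and linear speed of jar below 0.02 m/s and velocity of joint knob between -0.05 and 0.05 rad/s); the robot touches nothing.
It fails at once if a bottle, the tin or the pail is knocked over or shifted by more than 25 mm (distance of any of red_bottle, white_bottle, tin, pail from where it was at the start of the episode above 0.025 m or angle between any of red_bottle, white_bottle, tin, pail's own z axis and vertical above 0.3 rad).
It fails at once if the jar is dropped (moves faster than 0.7 m/s with no finger on it) (contact force between the fingers and jar below 0.05 N and linear speed of jar above 0.7 m/s).
It fails at once if the tub is dropped (moves faster than 0.7 m/s with no finger on it) (contact force between the fingers and tub below 0.05 N and linear speed of tub above 0.7 m/s).
It also fails if it takes over 72 s, if anything falls off the work surface, if the arm or the gripper's body presses on something with over 40 N, if the wrist force passes 120 N, or if a joint passes its speed limit or range.

## Working session

There is one attempt and no reset: what is moved stays moved. The work goes in short steps, Python scripts to look and compute and a shell command to move; the robot and the scene stay as the last step left them, time stands still between calls to the robot, and variables do not carry over. Pictures are saved under pics/ and viewed, at most 10 in all, crops included, and the job is handed in when it is done.

```bash
mkdir -p pics; ls; cat > h.py <<'E'
import numpy as np, cv2
from cell import arm
def pts(im):
    z=im["z_map"]; v,u=np.mgrid[:z.shape[0],:z.shape[1]]
    c=np.stack([(u-im["cx"])/im["fx"]*z,(v-im["cy"])/im["fy"]*z,z],-1)
    P=(c-np.array(im["t"]))@np.array(im["R"]); P[z==0]=np.nan
    return P
def proj(im,X):
    c=np.array(im["R"])@np.array(X)+np.array(im["t"]); return c[0]/c[2]*im["fx"]+im["cx"],c[1]/c[2]*im["fy"]+im["cy"]
def save(im,n): cv2.imwrite("pics/"+n,im["frame"][...,::-1])
E
python3 - <<'E'
from h import *
import pickle
for n in("top","scene"):
    im=arm.get_image(n); save(im,n+"0.png"); pickle.dump(im,open(n+".pkl","wb"))
    print(n,im["fx"],np.array(im["R"]).round(3).tolist(),im["t"])
print(arm.get_obs()["ee_rot"],arm.finger_overhang)
E
```

```text
pics
top 432.4385565503536 [[-0.005, -1.0, 0.012], [-0.987, 0.003, -0.164], [0.164, -0.012, -0.986]] [0.00642383 0.60790647 0.97364775]
scene 397.4247458451094 [[0.844, 0.536, 0.001], [0.313, -0.492, -0.813], [-0.435, 0.687, -0.583]] [-0.5210383  -0.11712354  1.2676486 ]
[-1.79947007e+02 -8.85430545e-03  2.07875648e+01] 0.022
```

View pics/top0.png

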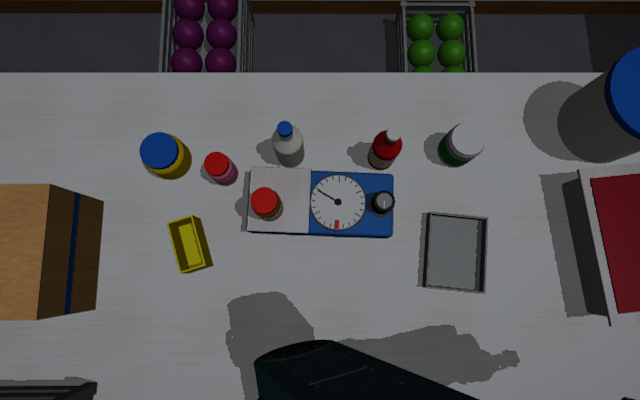

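View pics/scene0.png

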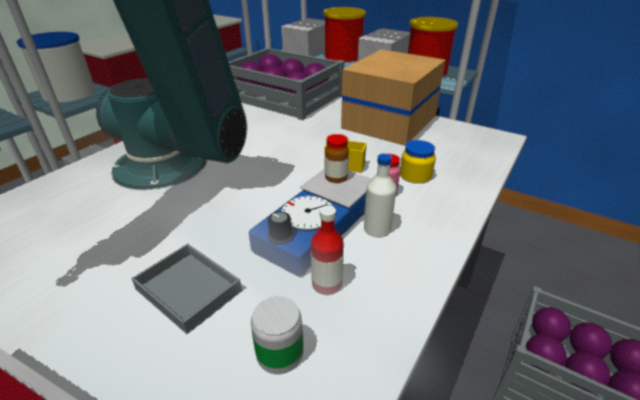

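The top view shows jar-shaped items at (265,203), on the plate, and at (220,168), on the table next to the pail. The tub is at (188,244), the tray at (455,252), the knob at (382,202) and the dial at (337,202). The scene view shows an amber body at (336,160) and a pinkish one at (392,172). The one on the plate looks like the right jar, so I'll confirm it in a crop while measuring.

```bash
python3 - <<'E'
from h import *
import pickle
im=pickle.load(open("top.pkl","rb")); P=pts(im); f=im["frame"].astype(int)
v,u=np.mgrid[:400,:640]
def box(a,b,c,d): return (u>=a)&(u<=b)&(v>=c)&(v<=d)
def rep(n,m):
    q=P[m&np.isfinite(P[...,2])]; xy=q[:,:2].astype(np.float32)
    r=cv2.minAreaRect(xy*1000); c,rad=cv2.minEnclosingCircle(xy*1000)
    print(n,len(q),"z",np.percentile(q[:,2],[5,50,95]).round(3),"mean",xy.mean(0).round(4),"rect",np.round(r[0],1),np.round(r[1],1),round(r[2],1),"circ",np.round(c,1),round(rad,1))
z=P[...,2]
rep("jar lid",box(240,295,180,230)&(z>.18))
rep("lookalike lid",box(195,245,140,195)&(z>.1))
rep("tub rim",box(160,218,208,280)&(z>.065))
rep("tray rim",box(405,500,200,305)&(z>.026)&(z<.045))
rep("tray floor",box(425,485,218,290)&(z<.012))
rep("plate",box(240,315,155,245)&(z>.075)&(z<.1)&(abs(f[...,0]-f[...,2])<40)&(u<308))
rep("knob top",box(365,400,185,220)&(z>.113))
rep("dial",box(305,370,170,235)&(z>.074)&(f.min(-1)>150))
rep("housing",box(235,400,160,245)&(z>.06)&(z<.13)&(f[...,2]>f[...,0]+50))
for n,b in(("pail",(135,195,125,185)),("wb",(265,310,115,170)),("rb",(360,405,125,175)),("tin",(430,490,115,170))): rep(n,box(*b)&(z>.03))
s=pickle.load(open("scene.pkl","rb"))["frame"][120:250,240:440]
cv2.imwrite("pics/crop.png",cv2.resize(s,None,fx=4,fy=4,interpolation=2)[:,:,::-1])
E
```

```text
jar lid 582 z [0.194 0.197 0.2  ] mean [0.5765 0.1211] rect [577.1 121.2] [53.9 52.6] 44.9 circ [577.5 121.4] 27.3
lookalike lid 484 z [0.109 0.114 0.117] mean [0.6736 0.2394] rect [674.8 240.4] [54.  53.5] 16.1 circ [674.7 240.5] 27.7
tub rim 408 z [0.067 0.074 0.077] mean [0.4982 0.3115] rect [497.8 310.8] [120.5  61.5] 17.0 circ [498.  309.9] 66.1
tray rim 705 z [0.028 0.034 0.037] mean [ 0.4785 -0.3189] rect [ 478.3 -316.6] [140.9 180.2] 84.0 circ [ 478.2 -316.5] 112.4
tray floor 3715 z [0.001 0.005 0.008] mean [ 0.4761 -0.3203] rect [ 473.6 -315.5] [139.2 179.4] 85.7 circ [ 473.1 -316.7] 110.2
plate 3023 z [0.079 0.082 0.085] mean [0.6005 0.0954] rect [612.1 105.1] [136.4 182.9] 90.0 circ [607.1 100.2] 107.1
knob top 379 z [0.117 0.121 0.124] mean [ 0.5872 -0.1331] rect [ 587.9 -132.9] [48.2 47. ] 43.5 circ [ 588.  -133.7] 25.1Traceback (most recent call last):
  File "<stdin>", line 18, in <module>
  File "<stdin>", line 9, in rep
    return _quantile_unchecked(
        a, q, axis, out, overwrite_input, method, keepdims, weights)
    return _ureduce(a,
                    func=_quantile_ureduce_func,
    ...<5 lines>...
                    overwrite_input=overwrite_input,
                    method=method)
    r = func(a, **kwargs)
    result = _quantile(arr,
                       quantiles=q,
    ...<2 lines>...
                       out=out,
                       weights=wgt)
    slices_having_nans = np.isnan(arr[-1, ...])
                                  ~~~^^^^^^^^^
IndexError: index -1 is out of bounds for axis 0 with size 0
```

```bash
python3 - <<'E'
from h import *
import pickle
im=pickle.load(open("top.pkl","rb")); P=pts(im); f=im["frame"].astype(int)
v,u=np.mgrid[:400,:640]
def box(a,b,c,d): return (u>=a)&(u<=b)&(v>=c)&(v<=d)
def rep(n,m):
    q=P[m&np.isfinite(P[...,2])]; xy=q[:,:2].astype(np.float32)
    if len(q)<5: print(n,len(q)); return
    r=cv2.minAreaRect(xy*1000)
    print(n,len(q),"z",np.percentile(q[:,2],[5,50,95]).round(3),"mean",xy.mean(0).round(4),"rect",np.round(r[0],1),np.round(r[1],1),round(r[2],1))
z=P[...,2]
rep("scale top all (z .065-.13)",box(240,400,165,242)&(z>.062)&(z<.09))
rep("housing top",box(309,400,165,242)&(z>.064)&(z<.073))
rep("plate",box(246,309,165,236)&(z>.077)&(z<.088))
rep("dial",box(305,370,170,235)&(z>.075)&(z<.088)&(f.min(-1)>110)&(u>312))
for n,b,h in(("pail",(135,195,125,185),.09),("wb",(265,310,115,170),.15),("rb",(360,405,125,175),.15),("tin",(430,490,115,170),.1)): rep(n,box(*b)&(z>h))
s=pickle.load(open("scene.pkl","rb"))["frame"][120:250,240:440]
cv2.imwrite("pics/crop.png",cv2.resize(s,None,fx=4,fy=4,interpolation=2)[:,:,::-1])
E
```

```text
scale top all (z .065-.13) 7997 z [0.067 0.076 0.084] mean [0.5924 0.0017] rect [602.7   6.1] [339.9 169.5] 88.1
housing top 2534 z [0.066 0.07  0.073] mean [ 0.5865 -0.0768] rect [590.5 -66. ] [194.6 149.2] 87.7
plate 3062 z [0.079 0.082 0.085] mean [0.599  0.0937] rect [598. 101.] [140.1 149.8] 87.6
dial 943 z [0.075 0.076 0.078] mean [ 0.5921 -0.034 ] rect [592.7 -35.4] [117.5 121.4] 89.9
pail 1113 z [0.096 0.099 0.102] mean [0.7084 0.3753] rect [710.1 376.5] [87.2 82.7] 45.4
wb 383 z [0.152 0.202 0.211] mean [0.72   0.0798] rect [722.   82.4] [41.6 36.6] 89.3
rb 259 z [0.151 0.198 0.201] mean [ 0.7129 -0.1432] rect [ 715.7 -144.9] [28.9 29.6] 20.3
tin 940 z [0.102 0.109 0.112] mean [ 0.7312 -0.331 ] rect [ 731.7 -332.1] [78.4 78. ] 88.2
```

View pics/crop.png

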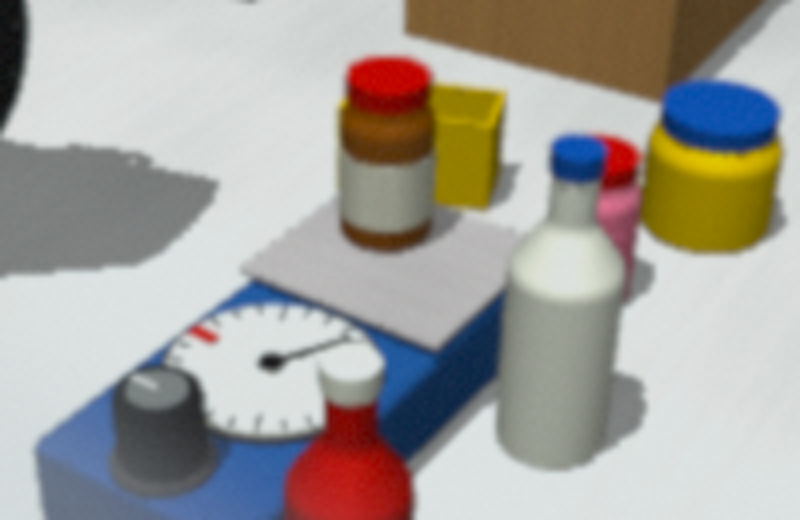

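The crop shows the jar on the plate at crop pixel (388,150), with a red lid and amber glass. The jar-shaped thing behind at (612,190) is pink, so it's a decoy. The measured sizes match the ones given. Positions:

- **Jar:** (0.577, 0.121), underside at z 0.082
- **Plate:** (0.598, 0.101), yaw −2.4°
- **Knob:** (0.588, −0.133)
- **Tub:** (0.498, 0.311), yaw 17°
- **Tray:** (0.478, −0.317)

Next I move above the jar.

```bash
cat >> h.py <<'E'
def to(x,y,z,yaw):
    from scipy.spatial.transform import Rotation as R
    o=arm.get_obs(); r=R.from_euler("xyz",o["ee_rot"],degrees=True)
    g=R.from_euler("xyz",[180,0,yaw],degrees=True)
    s=r.inv().apply(np.array([x,y,z])-o["tcp_pos"])*100
    print("shift cm",s.round(2),"twist deg",(r.inv()*g).as_rotvec(degrees=True).round(1),"t",round(float(o["time_s"]),2),"j6",np.round(o["joint_positions"][5],1))
E
python3 -m inch '{"xyz":[[3.9,-2.9,-0.7],[7.8,-5.8,-1.4],[11.7,-8.7,-2],[15.6,-11.6,-2],[19.4,-14.4,-2]],"twist":[[0,0,0],[0,0,0],[0,0,0],[0,0,0],[0,0,0]],"gripper":[8.5,8.5,8.5,8.5,8.5]}' 40
python3 -m inch '{"xyz":[[3.9,-2.9,0],[7.8,-5.8,0],[11.7,-8.7,0],[15.6,-11.6,0],[19.4,-14.4,0]],"twist":[[0,0,0],[0,0,0],[0,0,0],[0,0,0],[0,0,0]],"gripper":[8.5,8.5,8.5,8.5,8.5]}'
python3 -m inch '{"xyz":[[3.9,-2.9,0],[7.8,-5.8,0],[11.7,-8.7,0],[15.6,-11.6,0],[19.4,-14.4,0]],"twist":[[0,0,0],[0,0,0],[0,0,0],[0,0,0],[0,0,0]],"gripper":[8.5,8.5,8.5,8.5,8.5]}'
python3 -m inch '{"xyz":[[0,0,0],[0,0,0]],"twist":[[0,0,0],[0,0,0]],"gripper":[8.5,8.5]}'
python3 -c "from h import *; to(.577,.121,.153,20.8)"
```

```text
time_s: 0.6
tcp_pos: [0.3171, -0.2855, 0.2733]
ee_rot: [180.0, -0.0, 20.8]
wrist_force: [1.0, -0.6, 0.4]
opening: 0.0851
gripper_force: 0.0
time_s: 1.1
tcp_pos: [0.4475, -0.0818, 0.2733]
ee_rot: [180.0, -0.0, 20.8]
wrist_force: [0.6, -1.1, 0.4]
opening: 0.0849
gripper_force: 0.0
time_s: 1.6
tcp_pos: [0.5777, 0.1218, 0.273]
ee_rot: [-180.0, 0.0, 20.8]
wrist_force: [1.4, -0.0, 0.4]
opening: 0.0847
gripper_force: 0.0
time_s: 1.8
tcp_pos: [0.5771, 0.1203, 0.2725]
ee_rot: [-180.0, 0.1, 20.9]
wrist_force: [0.2, -0.4, 0.2]
opening: 0.0847
gripper_force: 0.0
shift cm [ 0.03 -0.07 11.95] twist deg [-0.   0.1  0.1] t 1.8 j6 163.0
```

```bash
python3 -m inch '{"xyz":[[0,-0.1,3],[0,-0.1,6],[0,-0.1,9],[0,-0.1,11],[0,-0.1,11.9]],"twist":[[0,0,0],[0,0,0],[0,0,0],[0,0,0],[0,0,0]],"gripper":[8.5,8.5,8.5,8.5,8.5]}'
python3 -m inch '{"xyz":[[0,0,0],[0,0,0],[0,0,0],[0,0,0],[0,0,0]],"twist":[[0,0,0],[0,0,0],[0,0,0],[0,0,0],[0,0,0]],"gripper":[7,6,5,5,5]}' 40
python3 -m inch '{"xyz":[[0,0,0],[0,0,0],[0,0,0],[0,0,0],[0,0,0]],"twist":[[0,0,0],[0,0,0],[0,0,0],[0,0,0],[0,0,0]],"gripper":[5,5,5,5,5]}' 40
```

```text
time_s: 2.3
tcp_pos: [0.5754, 0.1192, 0.1529]
ee_rot: [-180.0, 0.1, 20.7]
wrist_force: [0.1, 0.0, 0.8]
opening: 0.0851
gripper_force: 0.0
time_s: 2.8
tcp_pos: [0.577, 0.1203, 0.1548]
ee_rot: [180.0, -0.0, 20.8]
wrist_force: [-1.3, -2.5, 2.2]
opening: 0.0609
gripper_force: 37.3
time_s: 3.3
tcp_pos: [0.5769, 0.1205, 0.1543]
ee_rot: [180.0, -0.0, 20.8]
wrist_force: [0.3, -2.2, 1.0]
opening: 0.061
gripper_force: 37.3
```

```bash
python3 -m inch '{"xyz":[[0,0,-0.5],[0,0,-2],[0,0,-4.5],[0,0,-7.5],[0,0,-10]],"twist":[[0,0,0],[0,0,0],[0,0,0],[0,0,0],[0,0,0]],"gripper":[5,5,5,5,5]}'
python3 -m inch '{"xyz":[[-0.8,1.2,0],[-2.2,3.3,0],[-4.2,6.3,0],[-6.2,9.3,0],[-8.2,12.4,0]],"twist":[[0,0,0],[0,0,0],[0,0,0],[0,0,0],[0,0,0]],"gripper":[5,5,5,5,5]}'
python3 -m inch '{"xyz":[[-2,3,0],[-4,6,0],[-6,9,0],[-8,12,0],[-10,15,0]],"twist":[[0,0,0],[0,0,0],[0,0,0],[0,0,0],[0,0,0]],"gripper":[5,5,5,5,5]}'
python3 -m inch '{"xyz":[[-2,3,0],[-4,6,0],[-5.5,8.5,0],[-6.4,9.7,0],[-6.6,10,0]],"twist":[[0,0,0],[0,0,0],[0,0,0],[0,0,0],[0,0,0]],"gripper":[5,5,5,5,5]}'
python3 -m inch '{"xyz":[[0,0,0],[0,0,0]],"twist":[[0,0,0],[0,0,0]],"gripper":[5,5]}'
python3 -c "from h import *; to(.478,-.317,.078,20.8);save(arm.get_image('scene'),'s1.png')"
```

```text
time_s: 3.8
tcp_pos: [0.5764, 0.1209, 0.2556]
ee_rot: [-179.9, 0.0, 20.8]
wrist_force: [1.5, 0.1, -4.1]
opening: 0.0602
gripper_force: 37.7
time_s: 4.3
tcp_pos: [0.5428, -0.0258, 0.2531]
ee_rot: [-179.9, 0.1, 20.8]
wrist_force: [1.0, -0.9, -3.8]
opening: 0.0608
gripper_force: 37.8
time_s: 4.8
tcp_pos: [0.5024, -0.2015, 0.2531]
ee_rot: [-179.9, 0.0, 20.8]
wrist_force: [-0.2, 0.0, -3.7]
opening: 0.0602
gripper_force: 37.8
time_s: 5.3
tcp_pos: [0.4766, -0.3182, 0.2532]
ee_rot: [-179.9, 0.0, 20.7]
wrist_force: [0.0, 0.7, -3.5]
opening: 0.0608
gripper_force: 37.9
time_s: 5.5
tcp_pos: [0.4777, -0.3161, 0.2541]
ee_rot: [-180.0, -0.0, 20.8]
wrist_force: [0.1, -0.6, -4.3]
opening: 0.0608
gripper_force: 37.9
shift cm [-0.    0.11 17.61] twist deg [-0. -0.  0.] t 5.5 j6 117.5
```

View pics/s1.png

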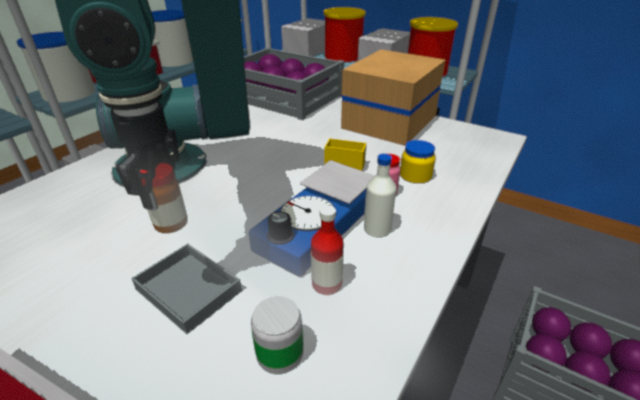

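The picture shows the jar held upright at (165,205) with its shadow in the tray at (215,275). I lower it, slowing down near the floor.

```bash
python3 -m inch '{"xyz":[[0,0.1,2],[0,0.1,5],[0,0.1,8.5],[0,0.1,11.5],[0,0.1,13]],"twist":[[0,0,0],[0,0,0],[0,0,0],[0,0,0],[0,0,0]],"gripper":[5,5,5,5,5]}'
python3 -m inch '{"xyz":[[0,0,1.5],[0,0,2.8],[0,0,3.6],[0,0,4],[0,0,4.1]],"twist":[[0,0,0],[0,0,0],[0,0,0],[0,0,0],[0,0,0]],"gripper":[5,5,5,5,5]}'
python3 -m inch '{"xyz":[[0,0,0.1],[0,0,0.2],[0,0,0.3],[0,0,0.3]],"twist":[[0,0,0],[0,0,0],[0,0,0],[0,0,0]],"gripper":[5,5,5,5]}'
python3 -c "from h import *; to(.478,-.317,.077,20.8)"
```

```text
time_s: 6.05
tcp_pos: [0.4775, -0.3163, 0.122]
ee_rot: [-179.9, 0.1, 20.9]
wrist_force: [0.2, 0.3, -2.8]
opening: 0.061
gripper_force: 38.0
time_s: 6.55
tcp_pos: [0.4781, -0.3178, 0.0833]
ee_rot: [-180.0, -0.0, 20.8]
wrist_force: [-0.1, -0.1, -3.7]
opening: 0.061
gripper_force: 38.0
time_s: 6.95
tcp_pos: [0.478, -0.3181, 0.0803]
ee_rot: [180.0, -0.0, 20.8]
wrist_force: [0.0, -0.2, -4.3]
opening: 0.0605
gripper_force: 38.0
shift cm [ 0.04 -0.1   0.33] twist deg [ 0. -0. -0.] t 6.95 j6 117.4
```

```bash
python3 -m inch '{"xyz":[[0,0,0.1],[0,0,0.2],[0,0,0.2]],"twist":[[0,0,0],[0,0,0],[0,0,0]],"gripper":[5,5,5]}'
python3 -m inch '{"xyz":[[0,0,0.05],[0,0,0.1],[0,0,0.1]],"twist":[[0,0,0],[0,0,0],[0,0,0]],"gripper":[5,5,5]}'
```

```text
time_s: 7.25
tcp_pos: [0.4782, -0.3181, 0.0797]
ee_rot: [179.9, -0.1, 20.8]
wrist_force: [-4.8, 6.2, 18.8]
opening: 0.0607
gripper_force: 39.9
time_s: 7.55
tcp_pos: [0.4783, -0.318, 0.0796]
ee_rot: [179.9, -0.1, 20.8]
wrist_force: [-7.2, 9.2, 33.7]
opening: 0.0607
gripper_force: 41.3
```

The jar touched down at TCP z 0.0797. I ease off the pressure, then open and go up.

```bash
python3 -m inch '{"xyz":[[0,0,-0.15],[0,0,-0.22],[0,0,-0.22]],"twist":[[0,0,0],[0,0,0],[0,0,0]],"gripper":[5,5,5]}'
python3 -m inch '{"xyz":[[0,0,0],[0,0,0],[0,0,0],[0,0,0],[0,0,0]],"twist":[[0,0,0],[0,0,0],[0,0,0],[0,0,0],[0,0,0]],"gripper":[6.3,6.8,7.5,8.5,8.5]}'
python3 -m inch '{"xyz":[[0,0,-1],[0,0,-3],[0,0,-6],[0,0,-10],[0,0,-14]],"twist":[[0,0,0],[0,0,0],[0,0,0],[0,0,0],[0,0,0]],"gripper":[8.5,8.5,8.5,8.5,8.5]}'
python3 -m inch '{"xyz":[[0,0,-2],[0,0,-3],[0,0,-3]],"twist":[[0,0,0],[0,0,0],[0,0,0]],"gripper":[8.5,8.5,8.5]}'
python3 -c "
from h import *
im=arm.get_image('scene');P=pts(im);f=im['frame'].astype(int);m=(P[...,2]>.03)&(abs(P[...,0]-.478)<.06)&(abs(P[...,1]+.317)<.06)
q=P[m];print(len(q),q[:,2].max(),np.median(q[q[:,2]>.11],0)); to(.498,.311,.25,197)"
```

```text
time_s: 7.85
tcp_pos: [0.4782, -0.3182, 0.0798]
ee_rot: [180.0, -0.0, 20.8]
wrist_force: [-0.8, 2.1, 6.6]
opening: 0.0609
gripper_force: 38.7
time_s: 8.35
tcp_pos: [0.478, -0.3181, 0.0794]
ee_rot: [-180.0, 0.0, 20.8]
wrist_force: [-0.0, -0.4, 0.4]
opening: 0.0846
gripper_force: 0.0
time_s: 8.85
tcp_pos: [0.4777, -0.3178, 0.2217]
ee_rot: [180.0, -0.0, 20.8]
wrist_force: [0.8, -0.1, 0.2]
opening: 0.0848
gripper_force: 0.0
time_s: 9.15
tcp_pos: [0.4782, -0.3183, 0.2505]
ee_rot: [179.9, -0.0, 20.8]
wrist_force: [-0.1, -0.5, -0.0]
opening: 0.0854
gripper_force: 0.0
13008 0.563563281587456 [ 0.50571164 -0.34206579  0.45204105]
shift cm [ 24.2  -58.1   -0.08] twist deg [   0.    -0.  -176.2] t 9.2 j6 117.4
```

```bash
for i in 1 2 3 4; do python3 -m inch '{"xyz":[[0,0,0],[0,0,0],[0,0,0],[0,0,0],[0,0,0]],"twist":[[0,0,-8.5],[0,0,-17],[0,0,-25.5],[0,0,-34],[0,0,-42.5]],"gripper":[8.5,8.5,8.5,8.5,8.5]}' | grep -E "ee_rot"; done
python3 -m inch '{"xyz":[[0,0,0],[0,0,0]],"twist":[[0,0,-6.2],[0,0,-6.2]],"gripper":[8.5,8.5]}' | grep ee_rot
for i in 1 2 3; do python3 -m inch '{"xyz":[[-1.35,4,0],[-2.7,8,0],[-4.1,12,0],[-5.4,16,0],[-6.7,19.8,0]],"twist":[[0,0,0],[0,0,0],[0,0,0],[0,0,0],[0,0,0]],"gripper":[8.5,8.5,8.5,8.5,8.5]}' | grep tcp; done
python3 -m inch '{"xyz":[[0,0,0],[0,0,0]],"twist":[[0,0,0],[0,0,0]],"gripper":[8.5,8.5]}'
python3 - <<'E'
from h import *
import pickle
to(.498,.311,.05,197)
im=arm.get_image('top');P=pts(im); v,u=np.mgrid[:400,:640]
f=im['frame'].astype(int)
m=(P[...,2]>.113)&(P[...,2]<.14)&(abs(P[...,0]-.478)<.06)&(abs(P[...,1]+.317)<.06)
print("jar top",m.sum(),P[m].mean(0))
save(im,"t1.png")
E
```

```text
ee_rot: [-179.9, -0.0, 63.6]
ee_rot: [-179.9, -0.1, 106.1]
ee_rot: [180.0, -0.2, 148.6]
ee_rot: [179.9, -0.1, -168.9]
ee_rot: [179.9, -0.1, -162.9]
tcp_pos: [0.4835, -0.1073, 0.2486]
tcp_pos: [0.4898, 0.1016, 0.2487]
tcp_pos: [0.4961, 0.3106, 0.2485]
time_s: 13.1
tcp_pos: [0.4962, 0.3092, 0.2483]
ee_rot: [-180.0, -0.1, -163.1]
wrist_force: [-0.1, 0.6, 0.3]
opening: 0.085
gripper_force: 0.0
shift cm [-0.26  0.13 19.83] twist deg [-0.  -0.1 -0.1] t 13.1 j6 7.0
jar top 509 [ 0.47906505 -0.31553257  0.11953116]
```

View pics/t1.png

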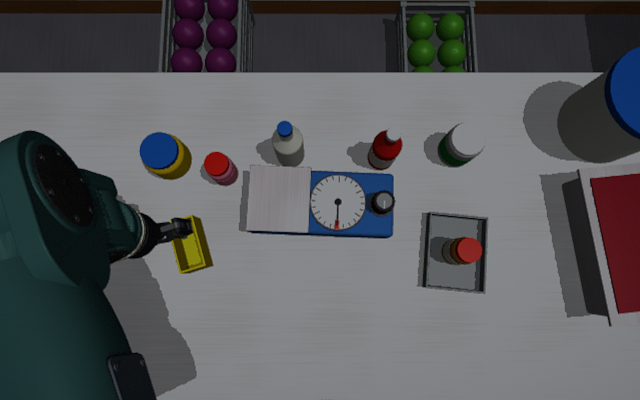

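The jar stands in the tray at (462,250). The pointer now lies over the red mark at about (337,225), so the dial angle is near 0, and the gripper is above the tub. I descend and grip it.

```bash
python3 -m inch '{"xyz":[[-0.25,0.15,4],[-0.25,0.15,8],[-0.25,0.15,11],[-0.25,0.15,11],[-0.25,0.15,11]],"twist":[[0,0,0],[0,0,0],[0,0,0],[0,0,0],[0,0,0]],"gripper":[8.5,8.5,8.5,8.5,8.5]}'
python3 -m inch '{"xyz":[[0,0,2],[0,0,4],[0,0,6],[0,0,8],[0,0,8.8]],"twist":[[0,0,0],[0,0,0],[0,0,0],[0,0,0],[0,0,0]],"gripper":[8.5,8.5,8.5,8.5,8.5]}'
python3 -m inch '{"xyz":[[0,0,0],[0,0,0],[0,0,0],[0,0,0],[0,0,0]],"twist":[[0,0,0],[0,0,0],[0,0,0],[0,0,0],[0,0,0]],"gripper":[7.5,6.5,5,5,5]}' 30
python3 -m inch '{"xyz":[[0,0,0],[0,0,0],[0,0,0],[0,0,-0.5],[0,0,-1]],"twist":[[0,0,0],[0,0,0],[0,0,0],[0,0,0],[0,0,0]],"gripper":[5,5,5,5,5]}'
```

```text
time_s: 13.65
tcp_pos: [0.4988, 0.31, 0.1403]
ee_rot: [-180.0, -0.0, -163.1]
wrist_force: [0.4, 0.5, 1.4]
opening: 0.085
gripper_force: 0.0
time_s: 14.15
tcp_pos: [0.4992, 0.3107, 0.0519]
ee_rot: [180.0, 0.0, -163.1]
wrist_force: [0.4, -0.6, 0.9]
opening: 0.085
gripper_force: 0.0
time_s: 14.65
tcp_pos: [0.4995, 0.3112, 0.053]
ee_rot: [180.0, 0.1, -163.0]
wrist_force: [-0.2, -0.3, 7.7]
opening: 0.0597
gripper_force: 32.5
time_s: 15.15
tcp_pos: [0.4986, 0.3109, 0.0622]
ee_rot: [180.0, 0.0, -163.0]
wrist_force: [0.8, 0.1, -2.7]
opening: 0.06
gripper_force: 33.4
```

```bash
python3 -m inch '{"xyz":[[0,0,-2],[0,0,-5],[0,0,-8.5],[0,0,-12],[0,0,-14]],"twist":[[0,0,0],[0,0,0],[0,0,0],[0,0,0],[0,0,0]],"gripper":[5,5,5,5,5]}'
python3 -m inch '{"xyz":[[0,0,0],[0,0,0],[0,0,0],[0,0,0]],"twist":[[0,0,6],[0,0,13],[0,0,19.4],[0,0,19.4]],"gripper":[5,5,5,5]}'
python3 -c "from h import *; to(.598,.101,.2,177.6)"
```

```text
time_s: 15.65
tcp_pos: [0.499, 0.3111, 0.2048]
ee_rot: [180.0, 0.2, -163.0]
wrist_force: [1.1, 0.9, -3.4]
opening: 0.0593
gripper_force: 33.9
time_s: 16.05
tcp_pos: [0.4985, 0.3108, 0.2019]
ee_rot: [180.0, 0.0, 177.5]
wrist_force: [-0.6, 0.5, -2.8]
opening: 0.0593
gripper_force: 33.8
shift cm [-10.86 -20.53   0.19] twist deg [ 0.   0.  -0.1] t 16.05 j6 26.5
```

```bash
python3 -m inch '{"xyz":[[-0.8,-1.5,0],[-2.1,-4,0],[-3.5,-6.6,0],[-4.8,-9.2,0],[-6.2,-11.8,0]],"twist":[[0,0,0],[0,0,0],[0,0,0],[0,0,0],[0,0,0]],"gripper":[5,5,5,5,5]}'
python3 -m inch '{"xyz":[[-1.4,-2.6,0],[-2.8,-5.2,0],[-4,-7.5,0],[-4.7,-8.7,0],[-4.7,-8.7,0]],"twist":[[0,0,0],[0,0,0],[0,0,0],[0,0,0],[0,0,0]],"gripper":[5,5,5,5,5]}'
python3 -m inch '{"xyz":[[0,0,1],[0,0,2.5],[0,0,3.8],[0,0,4.6],[0,0,4.8]],"twist":[[0,0,0],[0,0,0],[0,0,0],[0,0,0],[0,0,0]],"gripper":[5,5,5,5,5]}'
python3 -m inch '{"xyz":[[0,0,0.1],[0,0,0.2],[0,0,0.3],[0,0,0.4],[0,0,0.4]],"twist":[[0,0,0],[0,0,0],[0,0,0],[0,0,0],[0,0,0]],"gripper":[5,5,5,5,5]}'
python3 -c "from h import *; to(.598,.101,.145,177.6)"
```

```text
time_s: 16.55
tcp_pos: [0.5561, 0.1885, 0.2017]
ee_rot: [-180.0, 0.0, 177.8]
wrist_force: [0.6, -0.5, -2.2]
opening: 0.0596
gripper_force: 33.8
time_s: 17.05
tcp_pos: [0.5996, 0.0996, 0.2014]
ee_rot: [-180.0, -0.0, 177.6]
wrist_force: [-0.4, 0.7, -2.4]
opening: 0.0591
gripper_force: 33.8
time_s: 17.55
tcp_pos: [0.5981, 0.1022, 0.1524]
ee_rot: [-180.0, -0.1, 177.7]
wrist_force: [0.2, 0.0, -2.2]
opening: 0.0598
gripper_force: 33.8
time_s: 18.05
tcp_pos: [0.5989, 0.1015, 0.1495]
ee_rot: [180.0, 0.0, 177.6]
wrist_force: [-0.5, 0.5, -3.1]
opening: 0.0596
gripper_force: 33.8
shift cm [ 0.09 -0.05  0.45] twist deg [ 0.  0. -0.] t 18.05 j6 4.3
```

```bash
python3 -m inch '{"xyz":[[0,0,0.15],[0,0,0.3],[0,0,0.45],[0,0,0.6],[0,0,0.6]],"twist":[[0,0,0],[0,0,0],[0,0,0],[0,0,0],[0,0,0]],"gripper":[5,5,5,5,5]}'
python3 -m inch '{"xyz":[[0,0,0.1],[0,0,0.2],[0,0,0.3],[0,0,0.3]],"twist":[[0,0,0],[0,0,0],[0,0,0],[0,0,0]],"gripper":[5,5,5,5]}'
python3 -m inch '{"xyz":[[0,0,0.1],[0,0,0.2],[0,0,0.2]],"twist":[[0,0,0],[0,0,0],[0,0,0]],"gripper":[5,5,5]}'
```

```text
time_s: 18.55
tcp_pos: [0.599, 0.1015, 0.1433]
ee_rot: [-180.0, 0.0, 177.6]
wrist_force: [0.9, -0.8, -1.4]
opening: 0.0594
gripper_force: 34.0
time_s: 18.95
tcp_pos: [0.5989, 0.1015, 0.1404]
ee_rot: [-180.0, 0.0, 177.6]
wrist_force: [0.5, -0.3, -0.0]
opening: 0.0595
gripper_force: 34.1
time_s: 19.25
tcp_pos: [0.5989, 0.1015, 0.1384]
ee_rot: [-180.0, 0.0, 177.6]
wrist_force: [0.3, -0.5, -0.1]
opening: 0.0601
gripper_force: 34.1
```

Wrist force is about 0, so the plate carries the tub's weight. Release and rise.

```bash
python3 -m inch '{"xyz":[[0,0,0],[0,0,0],[0,0,0],[0,0,0],[0,0,0]],"twist":[[0,0,0],[0,0,0],[0,0,0],[0,0,0],[0,0,0]],"gripper":[6.3,6.8,7.5,8.5,8.5]}'
python3 -m inch '{"xyz":[[0,0,-1],[0,0,-2.5],[0,0,-5],[0,0,-8],[0,0,-11]],"twist":[[0,0,0],[0,0,0],[0,0,0],[0,0,0],[0,0,0]],"gripper":[8.5,8.5,8.5,8.5,8.5]}'
python3 -m inch '{"xyz":[[0,0,0],[0,0,0]],"twist":[[0,0,0],[0,0,0]],"gripper":[8.5,8.5]}'
cat > d.py <<'E'
from h import *
def dial(n):
    im=arm.get_image("top"); f=im["frame"].astype(int); P=pts(im); v,u=np.mgrid[:400,:640]
    # intersect pixel rays with z=0.076 plane
    R=np.array(im["R"]);t=np.array(im["t"]);C=-R.T@t
    d=np.stack([(u-im["cx"])/im["fx"],(v-im["cy"])/im["fy"],np.ones(u.shape)],-1)@R
    Q=C+d*((.077-C[2])/d[...,2])[...,None]
    yw=np.radians(-2.4); o=np.array([.598,.101])-135*.001*np.array([-np.sin(yw),np.cos(yw)])
    q=Q[...,:2]-o; s=np.stack([q[...,0]*np.cos(yw)+q[...,1]*np.sin(yw),-q[...,0]*np.sin(yw)+q[...,1]*np.cos(yw)],-1)
    r=np.hypot(s[...,0],s[...,1]); a=np.arctan2(s[...,1],-s[...,0]) # -x ->0, clockwise(from above): -x -> +y
    red=(f[...,0]>f[...,1]+50)&(r<.066)
    dark=(f.max(-1)<110)&(r>.012)&(r<.038)
    c=lambda m:(m.sum(),(s[m].mean(0)*1000).round(1),np.angle(np.exp(1j*a[m]).mean()).round(3))
    print("origin",o,"red",c(red),"pointer",c(dark))
    cr=im["frame"][160:245,235:415]; cv2.imwrite("pics/"+n,cv2.resize(cr,None,fx=4,fy=4,interpolation=cv2.INTER_CUBIC)[...,::-1])
E
python3 -c "
from d import *
dial('d1.png'); to(.588,-.133,.25,177.6)"
```

```text
time_s: 19.75
tcp_pos: [0.5989, 0.1015, 0.1385]
ee_rot: [-180.0, 0.0, 177.6]
wrist_force: [0.2, 0.5, -0.7]
opening: 0.0854
gripper_force: 0.0
time_s: 20.25
tcp_pos: [0.5987, 0.1015, 0.2504]
ee_rot: [180.0, 0.0, 177.6]
wrist_force: [0.9, -0.2, -0.2]
opening: 0.0846
gripper_force: 0.0
time_s: 20.45
tcp_pos: [0.5992, 0.1015, 0.2493]
ee_rot: [180.0, 0.1, 177.6]
wrist_force: [0.2, 0.3, -0.1]
opening: 0.0852
gripper_force: 0.0
origin [ 0.59234679 -0.03388158] red (np.int64(37), array([-51.5,   1.6]), np.float64(0.032)) pointer (np.int64(15), array([ 1.7, 26.4]), np.float64(1.636))
shift cm [  0.09 -23.47  -0.16] twist deg [ 0. -0. -0.] t 20.5 j6 4.3
```

View pics/d1.png

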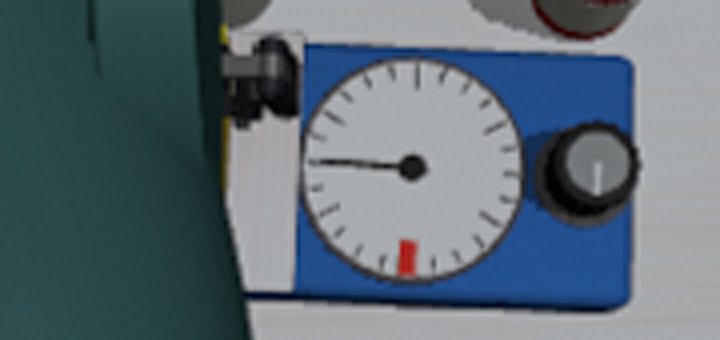

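The crop shows the pointer tip at (310,162), the dial centre at (412,168) and the red mark at (407,257). That gives pointer ≈ 1.63 and dial ≈ 0.03, so the knob must turn about 2.13 rad, or 122° clockwise. Next I go over the knob.

```bash
python3 -m inch '{"xyz":[[0,-3,0],[0,-6,0],[0,-9,0],[0,-12,0],[0,-15,0]],"twist":[[0,0,0],[0,0,0],[0,0,0],[0,0,0],[0,0,0]],"gripper":[8.5,8.5,8.5,8.5,8.5]}'
python3 -m inch '{"xyz":[[0,-3,0],[0,-6,0],[0.1,-8.5,0],[0.1,-8.5,0],[0.1,-8.5,0]],"twist":[[0,0,0],[0,0,0],[0,0,0],[0,0,0],[0,0,0]],"gripper":[8.5,8.5,8.5,8.5,8.5]}'
python3 -c "from h import *; to(.588,-.1335,.11,177.6)"
```

```text
time_s: 21.0
tcp_pos: [0.5919, -0.0495, 0.2475]
ee_rot: [180.0, -0.1, 177.6]
wrist_force: [0.8, 0.3, 0.0]
opening: 0.0847
gripper_force: 0.0
time_s: 21.5
tcp_pos: [0.5876, -0.1333, 0.2477]
ee_rot: [180.0, -0.1, 177.5]
wrist_force: [0.6, 0.5, 0.2]
opening: 0.0851
gripper_force: 0.0
shift cm [-0.06 -0.02 13.77] twist deg [ 0.  -0.1 -0.1] t 21.5 j6 -18.1
```

```bash
python3 -m inch '{"xyz":[[0,0,3],[0,0,6],[0,0,9],[0,0,12],[0,0,13.7]],"twist":[[0,0,0],[0,0,0],[0,0,0],[0,0,0],[0,0,0]],"gripper":[8.5,8.5,8.5,8.5,8.5]}'
python3 -m inch '{"xyz":[[0,0,0],[0,0,0],[0,0,0],[0,0,0],[0,0,0]],"twist":[[0,0,0],[0,0,0],[0,0,0],[0,0,0],[0,0,0]],"gripper":[7,6,5,4,4]}' 50
python3 -m inch '{"xyz":[[0,0,0],[0,0,0],[0,0,0]],"twist":[[0,0,0],[0,0,0],[0,0,0]],"gripper":[4,4,4]}'
```

```text
time_s: 22.0
tcp_pos: [0.5869, -0.1315, 0.109]
ee_rot: [179.9, -0.2, 177.7]
wrist_force: [-0.8, 0.3, 0.5]
opening: 0.0852
gripper_force: 0.0
time_s: 22.5
tcp_pos: [0.5887, -0.1335, 0.1131]
ee_rot: [-179.9, 0.1, 177.6]
wrist_force: [-1.8, -0.8, 6.0]
opening: 0.0469
gripper_force: 50.4
time_s: 22.8
tcp_pos: [0.5886, -0.1335, 0.1131]
ee_rot: [-179.9, 0.1, 177.6]
wrist_force: [-1.9, -1.1, 5.8]
opening: 0.0466
gripper_force: 50.4
```

```bash
python3 -m inch '{"xyz":[[0,0,0],[0,0,0],[0,0,0],[0,0,0],[0,0,0]],"twist":[[0,0,5],[0,0,12],[0,0,20],[0,0,27],[0,0,30]],"gripper":[4,4,4,4,4]}'
python3 -m inch '{"xyz":[[0,0,0],[0,0,0],[0,0,0],[0,0,0],[0,0,0]],"twist":[[0,0,5],[0,0,12],[0,0,20],[0,0,27],[0,0,30]],"gripper":[4,4,4,4,4]}'
python3 -m inch '{"xyz":[[0,0,0],[0,0,0]],"twist":[[0,0,0],[0,0,0]],"gripper":[4,4]}'
python3 -c "
from d import *
dial('d2.png')"
```

```text
time_s: 23.3
tcp_pos: [0.5887, -0.1332, 0.113]
ee_rot: [179.9, 0.1, 147.3]
wrist_force: [-0.4, 1.6, 5.8]
opening: 0.0467
gripper_force: 50.3
time_s: 23.8
tcp_pos: [0.589, -0.133, 0.1131]
ee_rot: [179.9, 0.1, 117.3]
wrist_force: [1.4, 3.3, 6.1]
opening: 0.0468
gripper_force: 50.3
time_s: 24.0
tcp_pos: [0.589, -0.133, 0.113]
ee_rot: [179.9, 0.1, 117.6]
wrist_force: [0.8, 3.0, 5.6]
opening: 0.0466
gripper_force: 50.3
origin [ 0.59234679 -0.03388158] red (np.int64(28), array([-35.5,  38.6]), np.float64(0.828)) pointer (np.int64(24), array([ 1.3, 24.7]), np.float64(1.617))
```

View pics/d2.png

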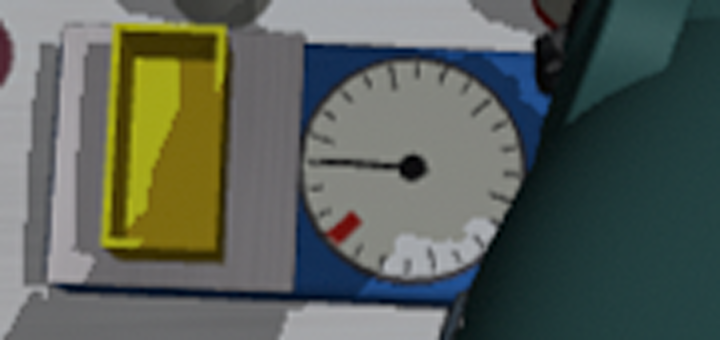

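The tub stands centred on the plate, the mark is at (343,229) and the pointer tip is at (310,162). About 60° of knob turn remains. I turn 52° and measure again.

```bash
python3 -m inch '{"xyz":[[0,0,0],[0,0,0],[0,0,0],[0,0,0],[0,0,0]],"twist":[[0,0,5],[0,0,11],[0,0,17],[0,0,23],[0,0,26]],"gripper":[4,4,4,4,4]}' | grep ee_rot
python3 -m inch '{"xyz":[[0,0,0],[0,0,0],[0,0,0],[0,0,0],[0,0,0]],"twist":[[0,0,5],[0,0,11],[0,0,17],[0,0,23],[0,0,26]],"gripper":[4,4,4,4,4]}'
python3 -m inch '{"xyz":[[0,0,0],[0,0,0]],"twist":[[0,0,0],[0,0,0]],"gripper":[4,4]}' | grep ee_rot
python3 -c "
from d import *
dial('d3.png')"
```

```text
ee_rot: [179.8, -0.0, 91.4]
time_s: 25.05
tcp_pos: [0.5896, -0.1329, 0.1131]
ee_rot: [179.8, -0.1, 65.4]
wrist_force: [5.9, 4.2, 2.7]
opening: 0.0465
gripper_force: 50.7
ee_rot: [179.8, -0.1, 65.6]
origin [ 0.59234679 -0.03388158] red (np.int64(32), array([-3.8, 53. ]), np.float64(1.5)) pointer (np.int64(24), array([ 1.3, 24.7]), np.float64(1.617))
```

View pics/d3.png

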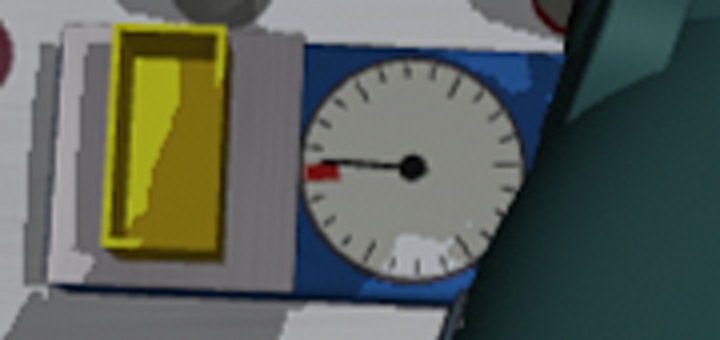

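The mark is at (322,173) and the pointer passes (322,162), about 0.11 rad ahead. That needs roughly 9° more of knob turn.

```bash
python3 -m inch '{"xyz":[[0,0,0],[0,0,0],[0,0,0],[0,0,0],[0,0,0]],"twist":[[0,0,3],[0,0,6],[0,0,9],[0,0,9],[0,0,9]],"gripper":[4,4,4,4,4]}' | grep ee_rot
python3 -m inch '{"xyz":[[0,0,0],[0,0,0],[0,0,0],[0,0,0],[0,0,0]],"twist":[[0,0,0],[0,0,0],[0,0,0],[0,0,0],[0,0,0]],"gripper":[5,6,7,8.5,8.5]}'
python3 -m inch '{"xyz":[[0,0,-2],[0,0,-5],[0,0,-8],[0,0,-12],[0,0,-15]],"twist":[[0,0,0],[0,0,0],[0,0,0],[0,0,0],[0,0,0]],"gripper":[8.5,8.5,8.5,8.5,8.5]}'
python3 -m inch '{"xyz":[[0,0,0],[0,0,0],[0,0,0]],"twist":[[0,0,0],[0,0,0],[0,0,0]],"gripper":[8.5,8.5,8.5]}'
python3 -c "
from d import *
dial('d4.png')"
```

```text
ee_rot: [179.8, -0.1, 56.6]
time_s: 26.3
tcp_pos: [0.588, -0.1333, 0.1115]
ee_rot: [180.0, 0.0, 56.6]
wrist_force: [-0.3, -0.3, 0.3]
opening: 0.0854
gripper_force: 0.0
time_s: 26.8
tcp_pos: [0.588, -0.1333, 0.2638]
ee_rot: [179.9, -0.0, 56.6]
wrist_force: [0.2, 0.1, 0.1]
opening: 0.085
gripper_force: 0.0
time_s: 27.1
tcp_pos: [0.5876, -0.1331, 0.2604]
ee_rot: [-179.9, 0.0, 56.6]
wrist_force: [-0.5, 0.1, 0.4]
opening: 0.0848
gripper_force: 0.0
origin [ 0.59234679 -0.03388158] red (np.int64(26), array([ 2.4, 54. ]), np.float64(1.615)) pointer (np.int64(22), array([ 1.5, 25. ]), np.float64(1.626))
```

View pics/d4.png

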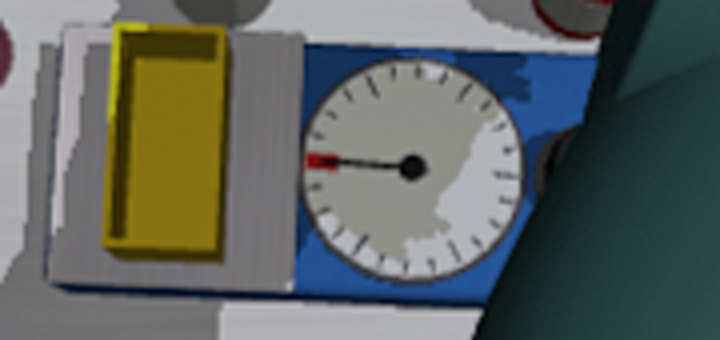

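The mark, centred at (321,161), now lies under the pointer tip: 1.615 against 1.626 rad, about 0.6 mm. The tub is centred on the plate and the arm is clear of everything.

```bash
python3 -c "from cell import arm; print(arm.hand_in())"
```

```text
the job is handed in; nothing more can be done
None
```

I handed the job in at about 27 s: the jar stands in the tray, the tub is centred on the plate and the red mark is under the pointer tip to about 0.6 mm by camera, but `hand_in()` returned no verdict.

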